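# Push home the locating pins of a weld jig

## Task

Before the flange is welded, its locating pins must be pushed home: with the fingertips press the red pin, then the yellow pin, then the blue pin, each gently straight down until it is fully home, with its collar resting on the flange, and let go. Do them in that order without slamming or lifting any pin, leave the black pin raised as it is, and do not disturb the tin, the grinding disc or the spanner.

Things in the scene. Friction and masses are not known exactly. Their poses are not given: they have to be found in the camera images.
- jig: fixed jig: blue round base (dia 210, 12 high), dark pedestal, steel flange (dia 165, 18 thick, upper face 48 mm above the bench), and a pipe stub in its middle (dia 60, neck dia 76 at its foot) up to 73 mm above the bench. Origin: centre of the underside, on the bench. The four pins stand on a circle of radius 62.5 mm about its axis, 90 degrees apart; which colour is where varies.
- red_head (a point): centre of the flat top of the red pin's round cap (dia 28, 6 thick, level; it moves with the pin). 78.5 mm above the bench at joint 0, 64.5 mm when the pin is home. The cap rides on a rubber cushion that yields 1 mm per 2.5 N, 6 mm at most, and springs back. To be pressed first.
- red_pin (a joint): how far the red pin is pushed down (m): 0 = raised, 0.014 = home, its steel collar on the flange (hard stop). No return spring: it slides against about 3 N of friction and stays where it is left. Starts at 0 to 0.003; negative = pulled up (up to 12 mm possible, must not be done).
- red_bush: thin brass ring (dia 23) in the flange that guides the red pin, fixed to the jig; carries that pin. Origin: on the pin's axis, 47.5 mm above the bench.
- yellow_head (a point): centre of the flat top of the yellow pin's round cap (dia 28, 6 thick, level; it moves with the pin). 78.5 mm above the bench at joint 0, 64.5 mm when the pin is home. The cap rides on a rubber cushion that yields 1 mm per 2.5 N, 6 mm at most, and springs back. To be pressed second.
- yellow_pin (a joint): how far the yellow pin is pushed down (m): 0 = raised, 0.014 = home, its steel collar on the flange (hard stop). No return spring: it slides against about 3 N of friction and stays where it is left. Starts at 0 to 0.003; negative = pulled up (up to 12 mm possible, must not be done).
- yellow_bush: thin brass ring (dia 23) in the flange that guides the yellow pin, fixed to the jig; carries that pin. Origin: on the pin's axis, 47.5 mm above the bench.
- blue_head (a point): centre of the flat top of the blue pin's round cap (dia 28, 6 thick, level; it moves with the pin). 78.5 mm above the bench at joint 0, 64.5 mm when the pin is home. The cap rides on a rubber cushion that yields 1 mm per 2.5 N, 6 mm at most, and springs back. To be pressed third.
- blue_pin (a joint): how far the blue pin is pushed down (m): 0 = raised, 0.014 = home, its steel collar on the flange (hard stop). No return spring: it slides against about 3 N of friction and stays where it is left. Starts at 0 to 0.003; negative = pulled up (up to 12 mm possible, must not be done).
- blue_bush: thin brass ring (dia 23) in the flange that guides the blue pin, fixed to the jig; carries that pin. Origin: on the pin's axis, 47.5 mm above the bench.
- black_head (a point): centre of the flat top of the black pin's round cap (dia 28, 6 thick, level; it moves with the pin). 78.5 mm above the bench at joint 0, 64.5 mm when the pin is home. The cap rides on a rubber cushion that yields 1 mm per 2.5 N, 6 mm at most, and springs back. To be left raised.
- black_pin (a joint): how far the black pin is pushed down (m): 0 = raised, 0.014 = home, its steel collar on the flange (hard stop). No return spring: it slides against about 3 N of friction and stays where it is left. Starts at 0 to 0.003; negative = pulled up (up to 12 mm possible, must not be done).
- black_bush: thin brass ring (dia 23) in the flange that guides the black pin, fixed to the jig; carries that pin. Origin: on the pin's axis, 47.5 mm above the bench.
- paste_tin: loose green tin with a white lid, dia 64, 75 high, standing beside the jig; bystander. Origin: centre of its underside.
- disc: loose black grinding disc with an orange centre label, dia 115, 8 thick, lying flat beside the jig; bystander. Origin: centre of its underside.
- spanner: loose steel spanner, 160 long, lying flat beyond the jig; bystander. Its length runs along its x axis.

How it is judged:
On the way, in this order (a step that is already met when the one before it is completed fails the run):
1. the red pin is pushed home (within 3 mm) (value of joint red_pin above 0.011 m), for 0.1 s.
2. the yellow pin is pushed home (within 3 mm) (value of joint yellow_pin above 0.011 m), for 0.1 s.
3. the blue pin is pushed home (within 3 mm) (value of joint blue_pin above 0.011 m), for 0.1 s.
At the end, for the whole second after the job is handed in: the red, yellow and blue pins are home (joint above 0.011), the black pin is still raised (joint below 0.006), and the tin, disc and spanner lie at rest within 20 mm of where they started (value of joint each of red_pin, yellow_pin, blue_pin above 0.011 m and value of joint black_pin below 0.006 m and distance of each of paste_tin, disc, spanner from where it was at the start of the episode below 0.02 m and linear speed of each of paste_tin, disc, spanner below 0.02 m/s); the robot touches nothing.
It fails at once if a pin is pushed down (beyond 7 mm) before those ahead of it are home: yellow before red, or blue before red and yellow ((value of joint yellow_pin above 0.007 m and value of joint red_pin below 0.009 m) or (value of joint blue_pin above 0.007 m and value of joint any of yellow_pin, red_pin below 0.009 m)).
It fails at once if the black pin is pushed down (beyond 6 mm) (value of joint black_pin above 0.006 m).
It fails at once if a pin is lifted (pulled up more than 4 mm above its raised height) (value of joint any of red_pin, yellow_pin, blue_pin, black_pin below -0.004 m).
It fails at once if a pin is slammed: more than 30 N on it (contact force between anything else and red_bush above 30 N or contact force between anything else and yellow_bush above 30 N or contact force between anything else and blue_bush above 30 N or contact force between anything else and black_bush above 30 N).
It fails at once if the tin, disc or spanner is lifted or shoved more than 20 mm (distance of any of paste_tin, disc, spanner from where it was at the start of the episode above 0.02 m).
It also fails if it takes over 48 s, if anything falls off the work surface, if the arm or the gripper's body presses on something with over 40 N, if the wrist force passes 120 N, or if a joint passes its speed limit or range.

## Robot

A 6-joint arm with a two-finger parallel gripper is mounted at the origin on the work surface. World frame = base frame: x ahead of the robot, y to its left, z up, the work surface at z = 0. Lengths are in m, angles in rad, forces in N, time in s.
With the tool pointing down it reaches from about 0.35 to 0.725 m from the base axis. Payload 4.3 kg.
Tool frame: the origin (TCP) lies between the finger pads; the fingertips stand 8 mm ahead of it and the grasp point (between the pads) lies 11 mm behind it (robot.tcp_to_tips is the z of the fingertips in the tool frame, in m); z points along the fingers, y is the line along which they close (so a half turn about z gives the same grasp; the last joint's range is limited). The gripper opens to 85 mm and grips with 20 to 120 N. Pads are 22 mm wide; open, the fingers measure 114 mm over their backs; the gripper's body (76 mm by 85 mm) begins 54 mm behind the grasp point. The pads swing forward as they close: fully open they stand 13 mm farther back than shut.
Start: joints at [1.149, 0.377, 0.081, 1.274, 0, 1.46], TCP at [0.176, 0.547, 0.239] pointing down, gripper open.
Joint ranges: [-2.72, 2.72], [-0.84, 1.66], [-1.02, 1.22], [-1.77, 2.12], [-1.37, 1.28], [-3.14, 3.14]. Speed limits (rad/s): [2.57, 2.57, 3.14, 3.14, 3.14, 3.14].

## Interface

Orientations are given as a 3x3 rotation matrix whose columns are the frame's x, y, z axes.
In Python, from plant import robot, snapshot, boxes_of, silhouettes, mark_of gives the robot as it stands.
- The arm moves only by the shell command python3 -m creep 'ROWS' [OPENING] [FORCE]. ROWS is JSON, a list of rows, each an object with "translation": the shift along the tool's x, y, z in units of 25 mm (1.0 is 25 mm), a list of three; "turn": the turn about the tool's z in degrees. A call has exactly 5 rows; each row shifts and turns the commanded pose from where the row before left it, along the tool's axes as they then stand; what a row does not reach is not made up. A row lasts 1/12 s, in which the tool goes at most 41.7 mm and 7.16 degrees, less where a joint would pass 70% of its speed; a pose out of reach is approached as far as the arm can. A call is refused whole if a number of a shift passes 1 or a number of a turn 7.16, either way. A call with a gripper value outside its range is refused whole. OPENING is the closure in counts, from 0 (fully open) to 255 (shut), set as the call begins (- or left out, the last holds). The fingers move at their own pace and stop on an object; FORCE is the grip in N (left out, the last holds). Time passes only in rows, so rows that do not move let the fingers close, or fill a call up. It gives the time, the measured TCP pose, the force, the opening and the grip force at its end, in the units of the state.
- robot.state(): the state, without advancing time (a new reading comes with each control period).
- snapshot(name): name is "side" or "top" or "wrist"; returns a dict with "pixels" (400x640x3 uint8, red, green, blue), "vfov" (degrees; the focal length in pixels is half the picture's height over the tangent of half this angle, whatever the lens; pixels are square), "cx", "cy" (the principal point, pixels), "k1" (the pictures are not rectified: a ray, as slopes to the right and down, at radius r is drawn at 1 + k1 r^2 times it, then the intrinsics apply), "extrinsics" (4x4, takes a point from world to camera coordinates). Camera axes: x right, y down, z forward; pixel columns grow to the right and rows downward; lengths in m; the calibration is good to about 2 mm. A picture is of the moment at which its call begins. There is no depth.
- robot.job_done(): hands the job in; it is judged then, once.
Trained networks look in the newest picture that a camera, given by its name, has taken for a name from the list of things; names that differ only in an ending like _2 or _b are one class to them, and where a whole thing is asked for, a point or a joint stands for the part that bears it (a point fixed in the world has none). Each returns a list of dicts, best first, with "p" (0 to 1); they miss things now and then, are a little off and sometimes report something else, mostly with a low value. They report only what shows in the picture. A call takes as long as a camera call.
- boxes_of(target, camera): "extent" ([centre column, centre row, width, height] in pixels, round what is visible of it).
- silhouettes(target, camera): "pixels" (400x640 bool, what is visible of it) and "extent" ([centre column, centre row, width, height] in pixels, round what is visible of it).
- mark_of(target, camera): "centre" ([column, row] in pixels: a listed point, or the origin of a listed thing).
The state is a dict: "time_s": time; "joint_pos": joint angles; "joint_vel": joint speeds; "joint_efforts": joint torques, N m; "position": TCP position; "eef_rot": TCP orientation; "wrist_force": force on the tool from outside, world axes, zero at the start; "ft_torque": the same for the moment, N m; "finger_gap": finger opening in m; "grasp_force": force on a finger pad.
Only numpy, scipy, OpenCV 4.12 (cv2) and the standard library are available. Lean on these libraries where they do the work, as an engineer would, in place of code of your own. Each camera call takes 0.05 s, during which the arm holds its last target. There are 200 camera calls.

## Working session

There is one attempt and no reset: what is moved stays moved. The work goes in short steps, Python scripts to look and compute and a shell command to move; the robot and the scene stay as the last step left them, time stands still between calls to the robot, and variables do not carry over. Pictures are saved under pics/ and viewed, at most 10 in all, crops included, and the job is handed in when it is done.

```bash
mkdir -p pics; cat > h.py <<'E'
import numpy as np, cv2
from plant import robot, snapshot, boxes_of, silhouettes, mark_of
def ray(s,u,v):
    f=200/np.tan(np.radians(s["vfov"])/2)
    K=np.array([[f,0,s["cx"]],[0,f,s["cy"]],[0,0,1]])
    p=cv2.undistortPoints(np.array([[[u,v]]],float),K,np.array([s["k1"],0,0,0,0.]))[0,0]
    E=np.array(s["extrinsics"]); R=E[:3,:3]; o=-R.T@E[:3,3]
    return o,R.T@np.array([p[0],p[1],1])
def atz(s,u,v,z):
    o,d=ray(s,u,v); return o+d*(z-o[2])/d[2]
E
python3 - <<'E'
from h import *
st=robot.state(); print(st["time_s"],st["position"],np.round(st["eef_rot"],3).tolist(),st["finger_gap"],st["wrist_force"],robot.tcp_to_tips)
for c in ["top","side"]:
    s=snapshot(c); cv2.imwrite(f"pics/{c}0.png",s["pixels"][:,:,::-1])
    for n,z in [("red_head",.077),("yellow_head",.077),("blue_head",.077),("black_head",.077),("red_bush",.0475),("yellow_bush",.0475),("blue_bush",.0475),("black_bush",.0475),("jig",0),("paste_tin",0),("disc",0),("spanner",0)]:
        print(c,n,[(np.round(m["centre"]),round(m["p"],2),np.round(atz(s,*m["centre"],z)[:2],4)) for m in mark_of(n,c)[:2]])
E
```

```text
0.0 [0.17611889 0.54669436 0.23834173] [[-0.952, 0.307, -0.001], [0.307, 0.952, -0.002], [0.0, -0.002, -1.0]] 0.08549311319310805 [0.34139517 0.88878497 0.23552073] 0.008
top red_head [(array([360., 245.]), 0.65, array([ 0.484 , -0.0207])), (array([362., 243.]), 0.56, array([ 0.4881, -0.0255]))]
top yellow_head [(array([375., 206.]), 0.67, array([ 0.5699, -0.0582])), (array([279., 190.]), 0.33, array([0.61  , 0.1591]))]
top blue_head [(array([322., 227.]), 0.64, array([0.5243, 0.0627]))]
top black_head [(array([340., 191.]), 0.52, array([0.6061, 0.0212]))]
top red_bush [(array([359., 245.]), 0.4, array([ 0.4826, -0.0204])), (array([352., 221.]), 0.27, array([ 0.5376, -0.0074]))]
top yellow_bush [(array([377., 208.]), 0.6, array([ 0.5657, -0.0651]))]
top blue_bush [(array([324., 229.]), 0.66, array([0.5221, 0.06  ]))]
top black_bush [(array([337., 193.]), 0.5, array([0.6034, 0.0266]))]
top jig [(array([352., 220.]), 0.68, array([ 0.5436, -0.0082])), (array([420., 254.]), 0.59, array([ 0.4547, -0.1731]))]
top paste_tin []
top disc [(array([421., 252.]), 0.8, array([ 0.4595, -0.1753]))]
[... 376 characters left out ...]
[0.5248, 0.0525]))]
side black_head [(array([340., 205.]), 0.63, array([0.5974, 0.0074]))]
side red_bush [(array([292., 240.]), 0.48, array([ 0.4824, -0.0133]))]
side yellow_bush [(array([341., 240.]), 0.58, array([ 0.5612, -0.059 ]))]
side blue_bush [(array([295., 216.]), 0.61, array([0.5194, 0.0571])), (array([311., 195.]), 0.61, array([0.5836, 0.1138]))]
side black_bush [(array([341., 216.]), 0.67, array([0.6015, 0.0113]))]
side jig [(array([319., 249.]), 0.7, array([ 0.5395, -0.0076]))]
side paste_tin [(array([310., 199.]), 0.79, array([0.607 , 0.1692]))]
side disc [(array([316., 320.]), 0.96, array([ 0.453, -0.167]))]
side spanner [(array([391., 245.]), 0.92, array([ 0.6727, -0.068 ]))]
```

```bash
python3 - <<'E'
import cv2
a=cv2.imread("pics/top0.png")[130:300,240:480]; b=cv2.imread("pics/side0.png")[150:350,220:460]
cv2.imwrite("pics/c0.png",cv2.vconcat([cv2.resize(a,(600,300)),cv2.resize(b,(600,300))]) if 0 else cv2.hconcat([cv2.resize(a,(400,283)),cv2.copyMakeBorder(cv2.resize(b,(400,333)),0,0,0,0,0)[:283]]))
E
```

```text
(no output)
```

View pics/c0.png

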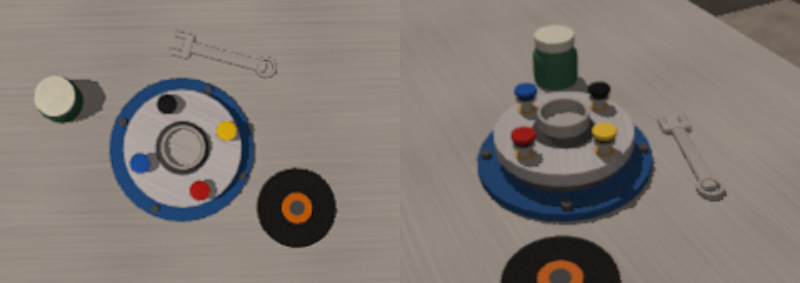

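```bash
cat >> h.py <<'E'
from scipy.optimize import least_squares
def fit(obs):  # obs: list (name,x,y); order red,yellow,black,blue counterclockwise by 90 deg
    k={"red":0,"yellow":1,"black":2,"blue":3}
    P=lambda p,n:p[:2]+.0625*np.array([np.cos(p[2]+k[n]*np.pi/2),np.sin(p[2]+k[n]*np.pi/2)])
    r=least_squares(lambda p:np.concatenate([P(p,n)-np.array([x,y]) for n,x,y in obs]),[.542,-.007,np.arctan2(-.014,-.06)],loss="soft_l1",f_scale=.003)
    return r.x,{n:P(r.x,n) for n in k},r.fun.reshape(-1,2)*1000
def need(xy):  # shift in tool axes, units of 25 mm
    s=robot.state(); R=np.array(s["eef_rot"]); d=np.array([*xy,0])-np.array(s["position"]); d[2]=0
    return np.round(R.T@d/.025,2)
E
python3 - <<'E'
from h import *
obs=[("red",.484,-.0207),("yellow",.5699,-.0582),("blue",.5243,.0627),("black",.6061,.0212),("red",.4826,-.0204),("yellow",.5657,-.0651),("blue",.5221,.06),("black",.6034,.0266),
("red",.4776,-.0268),("yellow",.5616,-.0561),("blue",.5248,.0525),("black",.5974,.0074),("red",.4824,-.0133),("yellow",.5612,-.059),("blue",.5194,.0571),("black",.6015,.0113)]
p,P,r=fit(obs); print(p,P); print(np.round(r,1).tolist()); print(need(P["red"]))
s=robot.state();print(s["wrist_force"])
E
```

```text
[ 5.42663000e-01 -5.55870157e-04 -2.81631607e+00] {'red': array([ 0.48344035, -0.02052905]), 'yellow': array([ 0.56263618, -0.05977852]), 'black': array([0.60188565, 0.01941731]), 'blue': array([0.52268982, 0.05866678])}
[[-0.6, 0.2], [-7.3, -1.6], [-1.6, -4.0], [-4.2, -1.8], [0.8, -0.1], [-3.1, 5.3], [0.6, -1.3], [-1.5, -7.2], [5.8, 6.3], [1.0, -3.7], [-2.1, 6.2], [4.5, 12.0], [1.0, -7.2], [1.4, -0.8], [3.3, 1.6], [0.4, 8.1]]
[-18.66 -17.85  -0.  ]
[-0.12974008  0.01962837  0.99179126]
```

```bash
R='[{"translation":[-0.9,-0.9,0],"turn":0},{"translation":[-0.9,-0.9,0],"turn":0},{"translation":[-0.9,-0.9,0],"turn":0},{"translation":[-0.9,-0.9,0],"turn":0},{"translation":[-0.9,-0.9,0],"turn":0}]'; true
python3 -m creep '[{"translation":[-0.9,-0.9,0],"turn":0},{"translation":[-0.9,-0.9,0],"turn":0},{"translation":[-0.9,-0.9,0],"turn":0},{"translation":[-0.9,-0.9,0],"turn":0},{"translation":[-0.9,-0.9,0],"turn":0}]' 255 20
python3 -m creep '[{"translation":[-0.9,-0.9,0],"turn":0},{"translation":[-0.9,-0.9,0],"turn":0},{"translation":[-0.9,-0.9,0],"turn":0},{"translation":[-0.9,-0.9,0],"turn":0},{"translation":[-0.9,-0.9,0],"turn":0}]'
python3 -m creep '[{"translation":[-0.9,-0.9,0],"turn":0},{"translation":[-0.9,-0.9,0],"turn":0},{"translation":[-0.9,-0.9,0],"turn":0},{"translation":[-0.8,-0.7,0],"turn":0},{"translation":[-0.4,-0.3,0],"turn":0}]'
python3 - <<'E'
from h import *
s=robot.state();print(s["time_s"],s["position"],np.round(s["eef_rot"],3).tolist(),need([.4834,-.0205]))
s=snapshot("wrist"); cv2.imwrite("pics/w1.png",s["pixels"][:,:,::-1])
obs=[]
for n in ["red","yellow","blue","black"]:
    for k,z in [("_head",.077),("_bush",.0475)]:
        for m in mark_of(n+k,"wrist")[:1]:
            x=atz(s,*m["centre"],z); print(n+k,np.round(m["centre"]),round(m["p"],2),np.round(x[:2],4))
            if m["p"]>.4: obs.append((n,*x[:2]))
p,P,r=fit(obs);print(p,P);print(np.round(r,1).tolist())
E
```

```text
time_s: 1.72
position: [0.2494, 0.4044, 0.2394]
eef_rot: [[-0.952, 0.306, 0.0], [0.306, 0.952, 0.0], [-0.0, 0.0, -1.0]]
wrist_force: [0.8, -0.4, 1.7]
finger_gap: 0.0257
grasp_force: 0.0
time_s: 2.13
position: [0.322, 0.2628, 0.2395]
eef_rot: [[-0.952, 0.306, 0.001], [0.306, 0.952, 0.0], [-0.001, 0.001, -1.0]]
wrist_force: [1.0, 0.5, 0.1]
finger_gap: 0.0002
grasp_force: 0.0
time_s: 2.55
position: [0.3872, 0.1437, 0.2395]
eef_rot: [[-0.951, 0.31, 0.001], [0.31, 0.951, -0.001], [-0.001, -0.0, -1.0]]
wrist_force: [-0.3, -0.1, 0.4]
finger_gap: -0.0001
grasp_force: 0.0
2.55 [0.38723904 0.14369929 0.23954605] [[-0.951, 0.31, 0.001], [0.31, 0.951, -0.001], [-0.001, -0.0, -1.0]] [-5.69 -5.05  0.01]
red_head [210. 306.] 0.86 [ 0.4859 -0.0191]
red_bush [215. 290.] 0.67 [ 0.4846 -0.0233]
yellow_bush [216. 345.] 0.63 [ 0.5612 -0.0564]
blue_head [217. 349.] 0.17 [ 0.545  -0.0376]
[ 5.42698210e-01  1.25313499e-03 -2.78960075e+00] {'red': array([ 0.48403022, -0.02029488]), 'yellow': array([ 0.56424623, -0.05741485]), 'black': array([0.6013662 , 0.02280115]), 'blue': array([0.52115019, 0.05992112])}
[[-1.8, -1.2], [-0.6, 3.0], [3.0, -1.0]]
```

View pics/w1.png

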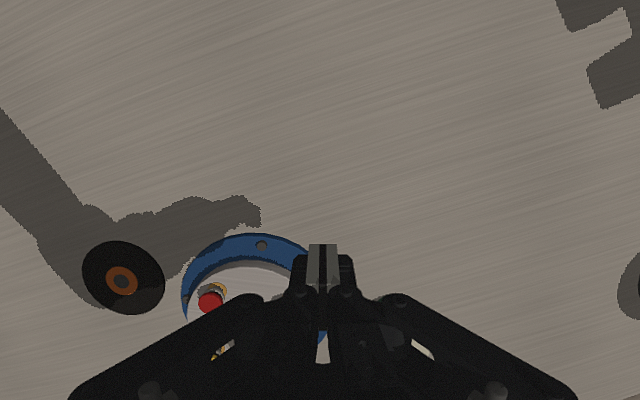

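```bash

python3 -m creep '[{"translation":[-0.9,-0.8,0],"turn":0},{"translation":[-0.9,-0.8,0],"turn":0},{"translation":[-0.9,-0.8,0.3],"turn":0},{"translation":[-0.9,-0.8,0.3],"turn":0},{"translation":[-0.9,-0.8,0.3],"turn":0}]'
python3 -m creep '[{"translation":[-0.7,-0.6,0.7],"turn":0},{"translation":[-0.3,-0.3,0.8],"turn":0},{"translation":[-0.1,-0.1,0.9],"turn":0},{"translation":[0,0,0.7],"turn":0},{"translation":[0,0,0.4],"turn":0}]'
python3 - <<'E'
from h import *
s=robot.state();print(s["time_s"],s["position"],need([.4840,-.0203]))
for c in ["wrist","top","side"]:
    s=snapshot(c); cv2.imwrite(f"pics/{c}2.png",s["pixels"][:,:,::-1])
    for n in ["red","yellow","blue","black"]:
      for k,z in [("_head",.077),("_bush",.0475)]:
        for m in mark_of(n+k,c)[:1]:
            x=atz(s,*m["centre"],z); print(c,n+k,np.round(m["centre"]),round(m["p"],2),np.round(x[:2],4))
a=cv2.imread("pics/wrist2.png"); b=cv2.imread("pics/side2.png")[150:350,220:460]
cv2.imwrite("pics/c2.png",cv2.hconcat([cv2.resize(a,(440,275)),cv2.resize(b,(330,275))]))
E
```

```text
time_s: 3.42
position: [0.463, 0.016, 0.2167]
eef_rot: [[-0.952, 0.305, 0.001], [0.305, 0.952, 0.0], [-0.001, 0.0, -1.0]]
wrist_force: [-0.2, -0.3, -0.7]
finger_gap: 0.0
grasp_force: 0.0
time_s: 3.83
position: [0.4796, -0.0153, 0.127]
eef_rot: [[-0.952, 0.307, -0.003], [0.307, 0.952, 0.001], [0.003, -0.0, -1.0]]
wrist_force: [-0.4, 0.5, -0.2]
finger_gap: 0.0001
grasp_force: 0.0
3.8333 [ 0.47959842 -0.01529317  0.12703943] [-0.23 -0.14 -0.  ]
wrist red_head [319. 239.] 0.82 [ 0.486  -0.0191]
wrist red_bush [318. 219.] 0.63 [ 0.4845 -0.0196]
wrist blue_head [422. 362.] 0.69 [0.6063 0.022 ]
wrist blue_bush [437. 238.] 0.79 [0.5257 0.0588]
wrist black_head [420. 362.] 0.69 [0.6056 0.0212]
wrist black_bush [407. 329.] 0.62 [0.5994 0.0193]
top red_bush [277. 190.] 0.64 [0.6149 0.1662]
top yellow_head [373. 206.] 0.54 [ 0.5693 -0.0537]
top blue_head [325. 227.] 0.67 [0.526 0.056]
top blue_bush [325. 226.] 0.6 [0.5278 0.0571]
top black_head [373. 208.] 0.27 [ 0.5657 -0.0534]
top black_bush [338. 193.] 0.53 [0.6033 0.0241]
side red_head [292. 230.] 0.6 [ 0.4801 -0.0238]
side red_bush [293. 241.] 0.69 [ 0.4825 -0.0185]
side yellow_head [293. 234.] 0.61 [ 0.4771 -0.0337]
side yellow_bush [341. 239.] 0.6 [ 0.5634 -0.0558]
side blue_head [297. 203.] 0.48 [0.5247 0.0547]
side blue_bush [295. 219.] 0.56 [0.5152 0.0448]
side black_head [343. 205.] 0.55 [0.6016 0.0054]
side black_bush [341. 216.] 0.63 [0.5997 0.0091]
```

View pics/c2.png

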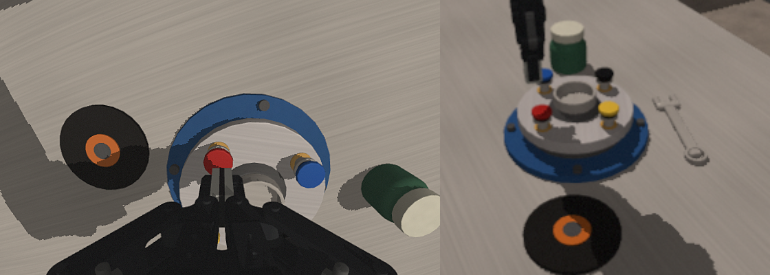

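```bash

python3 -m creep '[{"translation":[-0.26,-0.11,0.3],"turn":0},{"translation":[0,0,0.4],"turn":0},{"translation":[0,0,0.3],"turn":0},{"translation":[0,0,0.1],"turn":0},{"translation":[0,0,0],"turn":0}]'
python3 - <<'E'
from h import *
s=snapshot("wrist");a=s["pixels"][:,:,::-1][130:330,200:500]
for n,z in [("red_head",.077),("red_bush",.0475),("blue_head",.077),("blue_bush",.0475)]:
  for m in mark_of(n,"wrist")[:1]: print(n,np.round(m["centre"]),round(m["p"],2),np.round(atz(s,*m["centre"],z)[:2],4))
s=snapshot("side");b=s["pixels"][:,:,::-1][170:290,240:400]
cv2.imwrite("pics/c3.png",cv2.hconcat([cv2.resize(a,(420,280)),cv2.resize(b,(373,280))]))
E
```

```text
time_s: 5.6
position: [0.4853, -0.0203, 0.1006]
eef_rot: [[-0.952, 0.307, -0.002], [0.307, 0.952, 0.001], [0.002, -0.0, -1.0]]
wrist_force: [-0.8, 0.7, 0.0]
finger_gap: 0.0001
grasp_force: 0.0
red_head [323. 245.] 0.68 [ 0.4842 -0.0192]
red_bush [321. 228.] 0.79 [ 0.4863 -0.0214]
blue_head [474. 264.] 0.68 [0.5221 0.0584]
blue_bush [456. 243.] 0.87 [0.5236 0.0594]
```

View pics/c3.png

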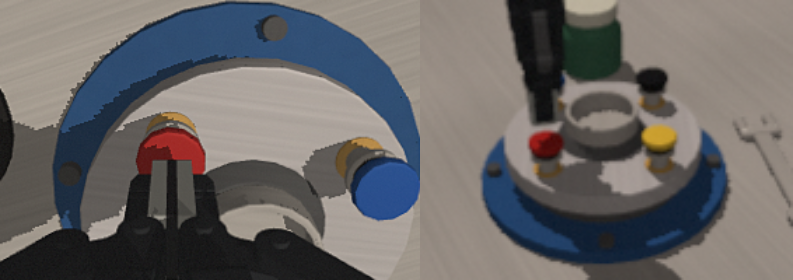

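```bash

python3 -m creep '[{"translation":[0,0,0.14],"turn":0},{"translation":[0,0,0.14],"turn":0},{"translation":[0,0,0.1],"turn":0},{"translation":[0,0,0.08],"turn":0},{"translation":[0,0,0.06],"turn":0}]'
python3 -m creep '[{"translation":[0,0,0.06],"turn":0},{"translation":[0,0,0.06],"turn":0},{"translation":[0,0,0.06],"turn":0},{"translation":[0,0,0.06],"turn":0},{"translation":[0,0,0.06],"turn":0}]'
```

```text
time_s: 6.32
position: [0.4859, -0.0203, 0.0883]
eef_rot: [[-0.952, 0.307, -0.001], [0.307, 0.952, 0.0], [0.001, 0.0, -1.0]]
wrist_force: [0.1, -0.6, 0.1]
finger_gap: 0.0004
grasp_force: 0.0
time_s: 6.73
position: [0.4863, -0.0203, 0.0814]
eef_rot: [[-0.952, 0.307, 0.0], [0.307, 0.952, 0.0], [-0.0, 0.0, -1.0]]
wrist_force: [-0.8, 0.9, 2.1]
finger_gap: -0.0002
grasp_force: 1.3
```

```bash

python3 -m creep '[{"translation":[0,0,0.06],"turn":0},{"translation":[0,0,0.06],"turn":0},{"translation":[0,0,0.06],"turn":0},{"translation":[0,0,0.06],"turn":0},{"translation":[0,0,0.06],"turn":0}]'
python3 -m creep '[{"translation":[0,0,0.04],"turn":0},{"translation":[0,0,0.04],"turn":0},{"translation":[0,0,0.04],"turn":0},{"translation":[0,0,0],"turn":0},{"translation":[0,0,0],"turn":0}]'
```

```text
time_s: 7.15
position: [0.4862, -0.0204, 0.0737]
eef_rot: [[-0.952, 0.307, 0.0], [0.307, 0.952, 0.0], [-0.0, 0.0, -1.0]]
wrist_force: [-0.2, -0.2, 2.3]
finger_gap: -0.0005
grasp_force: 1.3
time_s: 7.57
position: [0.4863, -0.0203, 0.0709]
eef_rot: [[-0.952, 0.307, 0.0], [0.307, 0.952, 0.0], [-0.0, 0.0, -1.0]]
wrist_force: [-1.4, -0.4, 3.7]
finger_gap: -0.0003
grasp_force: 1.9
```

```bash

python3 -m creep '[{"translation":[0,0,0.04],"turn":0},{"translation":[0,0,0.03],"turn":0},{"translation":[0,0,0],"turn":0},{"translation":[0,0,0],"turn":0},{"translation":[0,0,0],"turn":0}]'
```

```text
time_s: 7.98
position: [0.4863, -0.0203, 0.0695]
eef_rot: [[-0.952, 0.307, 0.0], [0.307, 0.952, -0.0], [-0.0, 0.0, -1.0]]
wrist_force: [-3.1, -0.3, 7.6]
finger_gap: 0.0002
grasp_force: 3.7
```

```bash

python3 -m creep '[{"translation":[0,0,-0.15],"turn":0},{"translation":[0,0,-0.3],"turn":0},{"translation":[0,0,-0.6],"turn":0},{"translation":[0,0,-0.5],"turn":0},{"translation":[0,0,-0.1],"turn":0}]'
python3 -m creep '[{"translation":[-0.6,-0.1,0],"turn":0},{"translation":[-0.9,-0.12,0],"turn":0},{"translation":[-0.9,-0.12,0],"turn":0},{"translation":[-0.7,-0.1,0],"turn":0},{"translation":[-0.34,-0.04,0],"turn":0}]'
python3 - <<'E'
from h import *
for c in ["wrist","top","side"]:
    s=snapshot(c); p=s["pixels"][:,:,::-1]
    if c=="wrist":a=p[130:330,200:500]
    if c=="side":b=p[170:290,240:400]
    for n,z in [("red_head",.0645),("yellow_head",.077),("yellow_bush",.0475),("blue_head",.077),("blue_bush",.0475)]:
        for m in mark_of(n,c)[:1]: print(c,n,np.round(m["centre"]),round(m["p"],2),np.round(atz(s,*m["centre"],z)[:2],4))
cv2.imwrite("pics/c4.png",cv2.hconcat([cv2.resize(a,(420,280)),cv2.resize(b,(373,280))]))
s=robot.state();print(s["time_s"],s["position"],s["wrist_force"],need([.5645,-.058]))
E
```

```text
time_s: 8.4
position: [0.4875, -0.0206, 0.1122]
eef_rot: [[-0.952, 0.307, 0.003], [0.307, 0.952, -0.0], [-0.003, 0.0, -1.0]]
wrist_force: [1.0, 0.0, -0.1]
finger_gap: 0.0
grasp_force: 0.0
time_s: 8.82
position: [0.5663, -0.0592, 0.1099]
eef_rot: [[-0.952, 0.307, 0.001], [0.307, 0.952, -0.0], [-0.001, 0.0, -1.0]]
wrist_force: [-0.6, 0.8, -1.0]
finger_gap: 0.0001
grasp_force: 0.0
wrist red_head [346.  75.] 0.62 [ 0.485  -0.0198]
wrist yellow_head [322. 239.] 0.6 [ 0.5656 -0.0591]
wrist yellow_bush [322. 218.] 0.92 [ 0.5646 -0.0583]
wrist blue_head [516. 102.] 0.89 [0.5233 0.0593]
wrist blue_bush [489. 102.] 0.64 [0.5242 0.0595]
top red_head [359. 244.] 0.64 [ 0.4844 -0.0202]
top blue_head [322. 228.] 0.41 [0.5226 0.0628]
top blue_bush [325. 224.] 0.47 [0.5331 0.0553]
side red_head [293. 234.] 0.55 [ 0.4826 -0.0202]
side yellow_head [339. 229.] 0.44 [ 0.5544 -0.0619]
side yellow_bush [342. 240.] 0.51 [ 0.5643 -0.0587]
side blue_head [293. 206.] 0.59 [0.5141 0.0481]
side blue_bush [295. 218.] 0.61 [0.5155 0.0494]
9.7167 [ 0.56438525 -0.05813516  0.11031217] [-0.74540822  0.27815714  0.07020202] [-0.    0.01  0.  ]
```

View pics/c4.png

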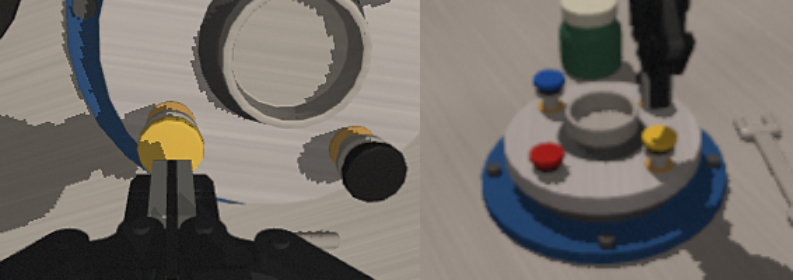

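```bash

python3 -m creep '[{"translation":[0,0,0.25],"turn":0},{"translation":[0,0,0.25],"turn":0},{"translation":[0,0,0.15],"turn":0},{"translation":[0,0,0.1],"turn":0},{"translation":[0,0,0.06],"turn":0}]' | egrep 'time|pos|wrist'
python3 -m creep '[{"translation":[0,0,0.06],"turn":0},{"translation":[0,0,0.06],"turn":0},{"translation":[0,0,0.06],"turn":0},{"translation":[0,0,0.06],"turn":0},{"translation":[0,0,0.06],"turn":0}]' | egrep 'pos|wrist'
python3 -m creep '[{"translation":[0,0,0.06],"turn":0},{"translation":[0,0,0.06],"turn":0},{"translation":[0,0,0.06],"turn":0},{"translation":[0,0,0.06],"turn":0},{"translation":[0,0,0.04],"turn":0}]' | egrep 'pos|wrist'
```

```text
time_s: 10.13
position: [0.5638, -0.058, 0.0891]
wrist_force: [-0.4, 0.5, 0.1]
position: [0.5646, -0.0582, 0.0828]
wrist_force: [-0.2, 0.0, 2.0]
position: [0.5645, -0.0582, 0.0755]
wrist_force: [-0.5, -0.3, 1.8]
```

```bash

python3 -m creep '[{"translation":[0,0,0.06],"turn":0},{"translation":[0,0,0.06],"turn":0},{"translation":[0,0,0.04],"turn":0},{"translation":[0,0,0],"turn":0},{"translation":[0,0,0],"turn":0}]' | egrep 'pos|wrist'
python3 -m creep '[{"translation":[0,0,0.04],"turn":0},{"translation":[0,0,0.04],"turn":0},{"translation":[0,0,0],"turn":0},{"translation":[0,0,0],"turn":0},{"translation":[0,0,0],"turn":0}]' | egrep 'pos|wrist'
```

```text
position: [0.5646, -0.0582, 0.0716]
wrist_force: [-0.5, -0.1, 2.5]
position: [0.5646, -0.0582, 0.07]
wrist_force: [-0.7, -0.5, 5.6]
```

```bash

python3 -m creep '[{"translation":[0,0,-0.15],"turn":0},{"translation":[0,0,-0.3],"turn":0},{"translation":[0,0,-0.6],"turn":0},{"translation":[0,0,-0.5],"turn":0},{"translation":[0,0,-0.1],"turn":0}]' | egrep 'pos|wrist'
python3 -m creep '[{"translation":[0.4,0.5,0],"turn":0},{"translation":[0.7,0.9,0],"turn":0},{"translation":[0.8,1.0,0],"turn":0},{"translation":[0.7,1.0,0],"turn":0},{"translation":[0.4,0.57,0],"turn":0}]' | egrep 'pos|wrist'
python3 - <<'E'
from h import *
for c in ["wrist","side"]:
    s=snapshot(c); p=s["pixels"][:,:,::-1]
    if c=="wrist":a=p[130:330,200:500]
    if c=="side":b=p[170:290,240:400]
    for n,z in [("yellow_head",.0645),("blue_head",.077),("blue_bush",.0475)]:
        for m in mark_of(n,c)[:1]: print(c,n,np.round(m["centre"]),round(m["p"],2),np.round(atz(s,*m["centre"],z)[:2],4))
cv2.imwrite("pics/c5.png",cv2.hconcat([cv2.resize(a,(420,280)),cv2.resize(b,(373,280))]))
s=robot.state();print(s["time_s"],s["position"],s["wrist_force"],need([.5235,.0592]))
E
```

```text
position: [0.5654, -0.0583, 0.1129]
wrist_force: [1.8, 0.4, 0.5]
position: [0.5204, 0.0625, 0.1097]
wrist_force: [-0.6, 0.9, -0.0]
wrist yellow_head [179. 337.] 0.64 [ 0.5677 -0.0588]
wrist blue_head [318. 245.] 0.84 [0.5222 0.0594]
wrist blue_bush [320. 227.] 0.63 [0.5241 0.06  ]
side yellow_head [340. 236.] 0.5 [ 0.5554 -0.0663]
side blue_head [297. 206.] 0.59 [0.521 0.045]
side blue_bush [293. 216.] 0.73 [0.5162 0.0589]
13.0333 [0.52368106 0.05852098 0.1106172 ] [ 1.03945478  0.01626494 -0.05991165] [ 0.02  0.02 -0.  ]
```

View pics/c5.png

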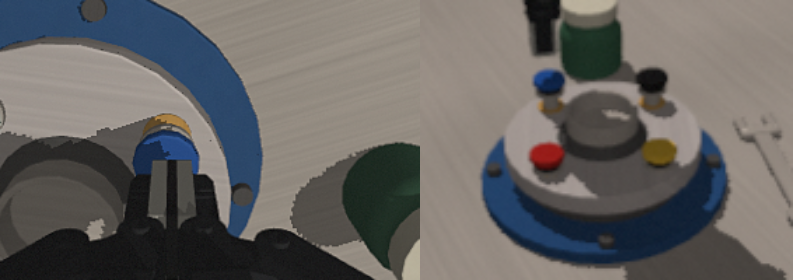

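```bash

python3 -m creep '[{"translation":[0.02,0.02,0.25],"turn":0},{"translation":[0,0,0.25],"turn":0},{"translation":[0,0,0.15],"turn":0},{"translation":[0,0,0.1],"turn":0},{"translation":[0,0,0.06],"turn":0}]' | egrep 'time|pos|wrist'
python3 -m creep '[{"translation":[0,0,0.06],"turn":0},{"translation":[0,0,0.06],"turn":0},{"translation":[0,0,0.06],"turn":0},{"translation":[0,0,0.06],"turn":0},{"translation":[0,0,0.06],"turn":0}]' | egrep 'pos|wrist'
python3 -m creep '[{"translation":[0,0,0.06],"turn":0},{"translation":[0,0,0.06],"turn":0},{"translation":[0,0,0.06],"turn":0},{"translation":[0,0,0.06],"turn":0},{"translation":[0,0,0.04],"turn":0}]' | egrep 'pos|wrist'
```

```text
time_s: 13.45
position: [0.5226, 0.0598, 0.0897]
wrist_force: [-0.6, -1.4, -0.1]
position: [0.5233, 0.06, 0.0833]
wrist_force: [-1.1, -0.6, 2.1]
position: [0.5233, 0.06, 0.076]
wrist_force: [0.1, -0.6, 2.8]
```

```bash

python3 -m creep '[{"translation":[0,0,0.06],"turn":0},{"translation":[0,0,0.06],"turn":0},{"translation":[0,0,0.04],"turn":0},{"translation":[0,0,0],"turn":0},{"translation":[0,0,0],"turn":0}]' | egrep 'pos|wrist'
python3 -m creep '[{"translation":[0,0,0.05],"turn":0},{"translation":[0,0,0.05],"turn":0},{"translation":[0,0,0],"turn":0},{"translation":[0,0,0],"turn":0},{"translation":[0,0,0],"turn":0}]' | egrep 'pos|wrist'
```

```text
position: [0.5232, 0.06, 0.072]
wrist_force: [0.3, -0.4, 1.5]
position: [0.5233, 0.06, 0.07]
wrist_force: [-1.0, 0.4, 6.2]
```

Home as with the others; retreat and check.

```bash

python3 -m creep '[{"translation":[0,0,-0.15],"turn":0},{"translation":[0,0,-0.3],"turn":0},{"translation":[0,0,-0.6],"turn":0},{"translation":[0,0,-0.8],"turn":0},{"translation":[0,0,-0.8],"turn":0}]' | egrep 'pos|wrist'
python3 -m creep '[{"translation":[0.6,0,-0.8],"turn":0},{"translation":[0.9,0,-0.5],"turn":0},{"translation":[0.9,0,0],"turn":0},{"translation":[0.5,0,0],"turn":0},{"translation":[0,0,0],"turn":0}]' | egrep 'time|pos|wrist'
python3 - <<'E'
from h import *
s=snapshot("top");a=s["pixels"][:,:,::-1][130:300,240:480]
for n in ["disc","spanner","paste_tin"]:print(n,[np.round(m["centre"]) for m in mark_of(n,"top")[:1]])
s=snapshot("side");b=s["pixels"][:,:,::-1][170:290,240:400]
cv2.imwrite("pics/c6.png",cv2.hconcat([cv2.resize(a,(395,280)),cv2.resize(b,(373,280))]))
E
```

```text
position: [0.5219, 0.06, 0.1361]
wrist_force: [0.5, -0.2, 0.0]
time_s: 15.95
position: [0.4511, 0.0828, 0.1685]
wrist_force: [-0.3, -0.8, -0.4]
disc [array([419., 256.])]
spanner [array([375., 163.])]
paste_tin [array([276., 190.])]
```

View pics/c6.png

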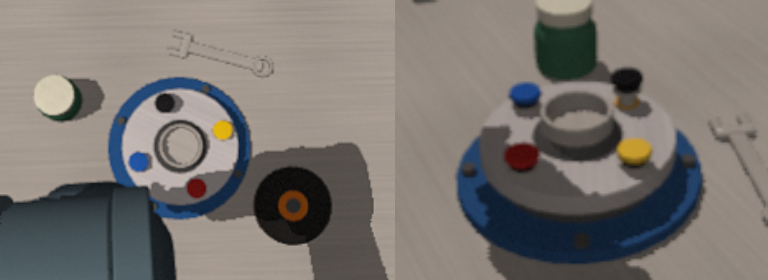

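The picture shows red (521,155), yellow (635,150) and blue (525,93) caps down on the flange. The black cap (627,80) is still raised, the bystanders have not moved, and the arm is clear.

```bash
python3 -c "from plant import robot; print(robot.job_done())"
```

```text
the job is handed in; nothing more can be done
None
```

The red, yellow and blue pins were pressed home in that order with about 6–8 N each. The final pictures show the black pin still raised and the tin, disc and spanner in place, and I handed the job in at about 16 s; no verdict came back.

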